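# Put the stamp pad away in the rotary desk organiser

### The arm

A 6-joint arm with a two-finger parallel gripper is mounted at the origin on the work surface. World frame = base frame: x ahead of the robot, y to its left, z up, the work surface at z = 0. Lengths are in m, angles in rad, forces in N, time in s.
With the tool pointing down it reaches from about 0.35 to 0.975 m from the base axis. Payload 4.9 kg.
Tool frame: the origin (TCP) lies midway between the tips of the shut fingers; the grasp point (between the pads) lies 19 mm behind it; z points along the fingers, y is the line along which they close (so a half turn about z gives the same grasp; the last joint's range is limited). The gripper opens to 85 mm and grips with 20 to 120 N. Pads are 22 mm wide; open, the fingers measure 114 mm over their backs; the gripper's body (76 mm by 85 mm) begins 54 mm behind the grasp point. The pads swing forward as they close: fully open they stand 13 mm farther back than shut.
Start: joints at [-1.414, 0.053, 1.613, -0, 1.476, -0.119], TCP at [0.17, -0.601, 0.231] pointing down, gripper open.
Joint ranges: [-3.01, 3.01], [-1.01, 2.22], [0.06, 2.58], [-1.02, 4.17], [0.09, 2.62], [-3.14, 3.14]. Speed limits (rad/s): [2.57, 2.57, 3.14, 3.14, 3.14, 3.14].

### API

Orientations are given as a rotation vector (axis times angle).
In Python, from station import ctrl gives the robot as it stands.
- The arm moves only by the tool step_arm, never from a script. Its argument "targets" is a list of rows, each an object with "travel": the shift along the world's x, y, z as a fraction of full scale, a list of three; "angular": the turn, a rotation vector about the world's x, y, z as a fraction of full scale, a list of three; "gripper": the opening, from 0 (shut) to 1 (fully open). In form: [{"travel": [x, y, z], "angular": [rx, ry, rz], "gripper": gripper}, ...]. A call has 1 to 10 rows; each row is the pose to reach, as a shift and turn from the pose commanded when the call began; what a row does not reach only later rows make up. Full scale, the value 1, is 0.6 m for a shift and pi/4 rad for a turn. A row lasts 1/10 s, in which the tool goes at most 50 mm and 8.59 degrees, less where a joint would pass 70% of its speed; a pose out of reach is approached as far as the arm can. A call with a number of a shift or a turn outside -1 to 1 is refused whole. A call with a gripper value outside its range is refused whole. The fingers move at their own pace and stop on an object; "squeeze" is the grip in N (left out, the last holds). Time passes only in rows, so rows that repeat a pose let the fingers close. It gives the time, the measured TCP pose, the force, the opening and the grip force at its end, in the units of the state.
- ctrl.get_obs(): the state, without advancing time (a new reading comes with each control period).
- ctrl.get_image(name): name is "scene" or "top" or "wrist"; returns a dict with "img" (480x640x3 uint8, red, green, blue), "fx", "fy", "cx", "cy" (pixels), "rvec" (rotation vector, rad) and "tvec" (3), from world to camera coordinates, as OpenCV has them. Camera axes: x right, y down, z forward; pixel columns grow to the right and rows downward; lengths in m; the calibration is good to about 2 mm. A picture is of the moment at which its call begins. There is no depth.
- ctrl.finish_job(): hands the job in; it is judged then, once.
The state is a dict: "t": time; "q": joint angles; "dq": joint speeds; "effort": joint torques, N m; "tool_pos": TCP position; "tool_rot": TCP orientation; "contact_force": force on the tool from outside, world axes, zero at the start; "wrist_torque": the same for the moment, N m; "opening": finger opening in m; "grip_force": force on a finger pad.
Only numpy, scipy, OpenCV 4.12 (cv2) and the standard library are available. Lean on these libraries where they do the work, as an engineer would, in place of code of your own. Each camera call takes 0.05 s, during which the arm holds its last target. There are 200 camera calls.

### The job

Put the stamp pad away: shut its lid so the ink does not dry out and lay it flat, fully home, in its own place in the rotary desk organiser, the empty oblong bay with finger cut-outs in both long sides. Turn the organiser so that in the end this bay squarely faces the front edge of the desk, where the robot stands. Set the pad down without dropping it, and leave the other things on the desk where they are.

Things in the scene. Friction and masses are not known exactly. Their poses are not given: they have to be found in the camera images.
- organiser: Fixed round foot of the rotary desk organiser. Origin on the desk at the turntable's axis; x points to the back of the desk (world +x), so front, the robot's side, is -x. On it turns an aluminium disc 310 mm across, its top 20 mm above the desk, with four bays in a cross and a clip cup (52 mm across, top 65 mm above the desk) in the middle. All on the disc is fixed to it.
- turntable (a joint): Angle of the disc (rad), anticlockwise seen from above positive; 0 (or any whole number of turns) when the pad bay faces squarely front. It turns without end either way, needs about 1 to 1.5 N at the rim, and stays where it is left.
- bay (a point): Pad bay: centre of its floor (the disc's top), 88 mm from the axis, turning with the disc; x points to the axis, y along the rim, z up. Empty, inside 112 mm along x, 70 mm along y; walls 3 mm thick, 22 mm high. Both long side walls are missing over the middle 60 mm, down to the disc, so that fingers reach the sides of a pad in it; the disc outside the cut-outs is free.
- note_bay (a point): Bay across the axis from the pad bay, filled with a block of note paper: centre of its floor, 82 mm from the axis. 84 mm wide, from 40 to 125 mm from the axis, top of the paper 40 mm above the disc.
- clip_tray (a point): Small tray with a few paper clips, a quarter turn anticlockwise (seen from above) from the pad bay: centre of its floor, 91 mm from the axis. 50 mm wide, from 46 to 136 mm from the axis, walls 22 mm high all round.
- stamp_rack (a point): Low tray with two rubber stamps, a quarter turn clockwise (seen from above) from the pad bay: centre of its floor, 91 mm from the axis. 58 mm wide, from 45 to 136 mm from the axis, walls 14 mm high, the stamps' tops 64 mm above the disc.
- corner (a point): Point on the disc's top in the bare corner between pad bay and clip tray, 125 mm from the axis, 45 degrees from both. Each of the four diagonals between the bays has such a corner, with about 45 mm or more from the point to the bays' walls either side: room for closed fingers, which can push sideways on a bay's wall near the rim.
- pad: The stamp pad, a flat steel tin with a dark ink felt, loose on the desk, its lid open. Shut: 62 mm (its x) by 104 mm (its y) by 24 mm high; about 0.25 to 0.35 kg. Origin at the centre of its underside, z up. Base 14 mm high. The lid's hinge runs along y at the +x long side, 31 mm from the origin, 14.5 mm up. In the bay its long side lies along the bay's x, either way round.
- pad_lid (a joint): Opening angle of the pad's lid (rad): 0 shut, 1.57 upright, at most 2.4; at the start 1.7 to 2.1, leaning back over the pad's +x side. The lid is 62 mm from hinge to free edge, 104 mm wide, 9 mm thick. A stiff hinge holds it at any angle; about 1 N at mid-lid swings it; a light press on top shuts it.
- lid_edge (a point): Middle of the lid's free edge, on its outer face, 62 mm from the hinge.
- stapler: Bystander, to be left alone: a black desk stapler, 145 mm long, 36 wide, 57 high. Origin at the centre of its underside.
- stamp: Bystander, to be left alone: a wooden rubber stamp with a black knob handle, 60 x 26 mm, 64 high, standing on the desk. Origin at the centre of its underside.
- calculator: Bystander, to be left alone: a grey desk calculator, 150 x 100 mm, 18 high. Origin at the centre of its underside.
Things that resemble listed ones, but are neither listed nor needed, are in the scene too. Of the things that look like the pad, the larger one is meant.

How it is judged:
By the outcome, as a careful person would: the job done as asked, in the order asked, and still so for the second after the job is handed in, with the robot touching nothing.
It also fails if it takes over 72 s, if anything falls off the work surface, if the arm or the gripper's body presses on something with over 40 N, if the wrist force passes 120 N, or if a joint passes its speed limit or range.

## Working session

There is one attempt and no reset: what is moved stays moved. The work goes in short steps, Python scripts to look and compute and a tool call to move; the robot and the scene stay as the last step left them, time stands still between calls to the robot, and variables do not carry over. Pictures are saved under pics/ and viewed, at most 10 in all, crops included, and the job is handed in when it is done.

Besides the shell and the picture viewer there is one more tool, called after "Emit:" as a command line: name --argument value ..., lists and objects as JSON in quotes. step_arm: Moves the arm, as the interface text tells. Its arguments: {"type":"object","properties":{"targets":{"type":"array"},"squeeze":{"type":"number"}},"required":["targets"]}

```bash
mkdir -p pics; cat > h.py <<'E'
import numpy as np, cv2, pickle
from station import ctrl
def snap(name,fn):
    d=ctrl.get_image(name); cv2.imwrite('pics/'+fn+'.png',cv2.cvtColor(d['img'],cv2.COLOR_RGB2BGR))
    pickle.dump(d,open('pics/'+fn+'.pkl','wb')); return d
def load(fn): return pickle.load(open('pics/'+fn+'.pkl','rb'))
def world(d,px,z):
    R=cv2.Rodrigues(np.array(d['rvec'],float))[0]; t=np.array(d['tvec'],float).ravel()
    c=-R.T@t; out=[]
    for u,v in px:
        r=R.T@np.array([(u-d['cx'])/d['fx'],(v-d['cy'])/d['fy'],1]); out.append(c+r*(z-c[2])/r[2])
    return np.array(out)
def pix(d,P):
    K=np.array([[d['fx'],0,d['cx']],[0,d['fy'],d['cy']],[0,0,1]],float)
    return cv2.projectPoints(np.array(P,float).reshape(-1,3),np.array(d['rvec'],float),np.array(d['tvec'],float),K,None)[0].reshape(-1,2)
E
python3 - <<'E'
from h import *
for n in ('top','scene'):
    d=snap(n,n+'0'); R=cv2.Rodrigues(np.array(d['rvec']))[0]; print(n,-R.T@np.array(d['tvec']).ravel(),d['fx'])
print(ctrl.get_obs())
E
```

```text
top [ 0.38089676 -0.01693401  1.08800768] 469.6078652787327
scene [ 0.91358121 -0.66604866  0.67891172] 503.69996150032375
{'t': 0.1, 'q': array([-1.41399532e+00,  5.32754580e-02,  1.61420356e+00, -1.13754539e-06,
        1.47599206e+00, -1.18961251e-01]), 'dq': array([ 0.00084372, -0.000371  , -0.00300268, -0.00020827, -0.00295731,
        0.00011675]), 'effort': array([ 1.96063411e-03, -3.94901490e+01, -3.71361029e+01,  4.87782427e-05,
        3.90535832e-03, -3.04153707e-05]), 'tool_pos': array([ 0.17010727, -0.60080133,  0.2301675 ]), 'tool_rot': array([-3.10991694e+00, -4.31537182e-01,  5.75658594e-05]), 'contact_force': array([-0.59220541,  1.16509277,  0.32884939]), 'wrist_torque': array([-0.02640422,  0.04898578,  0.00730748]), 'grip_force': 0.0, 'opening': 0.08552328444669065}
```

View pics/top0.png

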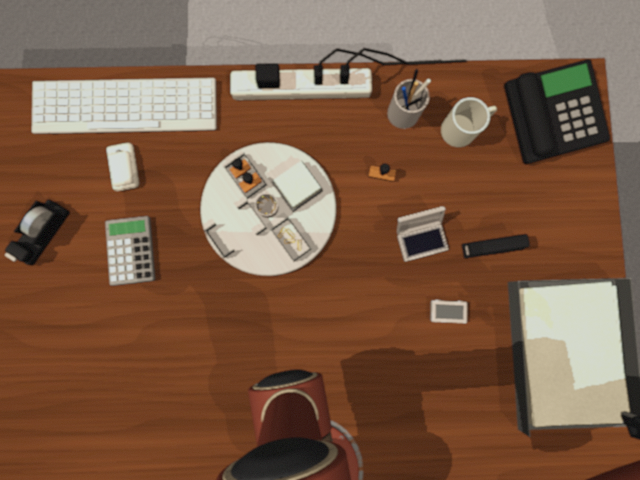

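View pics/scene0.png

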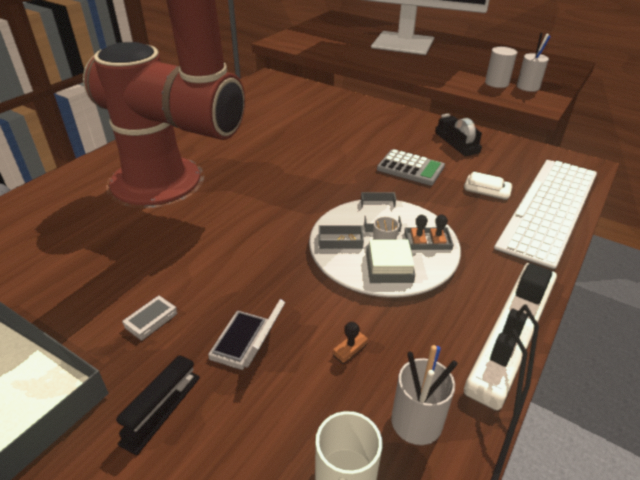

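The top view has the disc at about (268,208), with the empty bay at lower left. The open pad is at (423,235) with its lid leaning towards +x. The small decoy is at (449,312), the stapler at (495,246) and the stamp at (383,173). I'll take enlarged crops to measure from.

```bash
python3 - <<'E'
from h import *
d=load('top0'); im=cv2.cvtColor(d['img'],cv2.COLOR_RGB2BGR)
a=cv2.resize(im[135:285,190:345],None,fx=3.8,fy=3.8,interpolation=cv2.INTER_CUBIC)
b=cv2.resize(im[195:275,380:460],(570,570),interpolation=cv2.INTER_CUBIC)
s=load('scene0'); sm=cv2.cvtColor(s['img'],cv2.COLOR_RGB2BGR)
c=cv2.resize(sm[290:380,200:295],None,fx=6,fy=6,interpolation=cv2.INTER_CUBIC)
cv2.imwrite('pics/a.png',a)
W=np.zeros((400,800,3),np.uint8); W[:,:400]=cv2.resize(b,(400,400)); W[:379,400:]=cv2.resize(c,(400,379)); cv2.imwrite('pics/b.png',W)
# disc fit
g=(im.min(axis=2)>135).astype(np.uint8); g[:135]=0; g[290:]=0; g[:,:190]=0; g[:,345:]=0
cs,_=cv2.findContours(g,0,2); c=max(cs,key=cv2.contourArea); h=cv2.convexHull(c)
P=world(d,h[:,0,:].astype(float),0.02)
from scipy.optimize import least_squares
f=lambda p:np.hypot(P[:,0]-p[0],P[:,1]-p[1])-p[2]
r=least_squares(f,[.38,.1,.155],loss='soft_l1',f_scale=.001); print(r.x,np.abs(f(r.x)).max())
E
```

```text
[0.58945073 0.08378376 0.15441806] 0.001775772730341435
```

View pics/a.png

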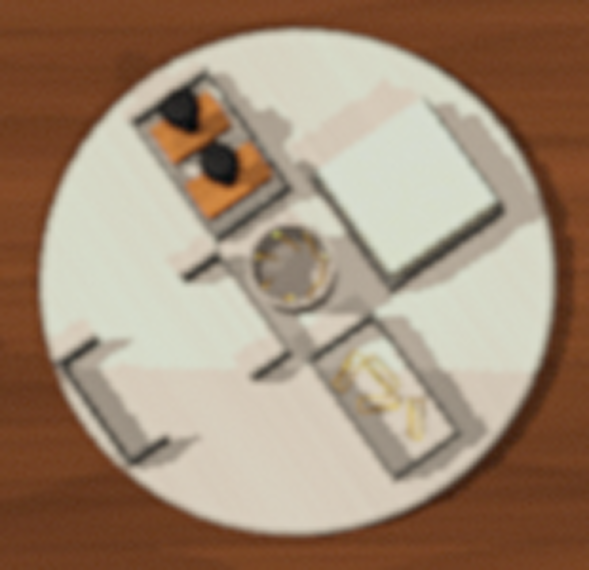

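View pics/b.png

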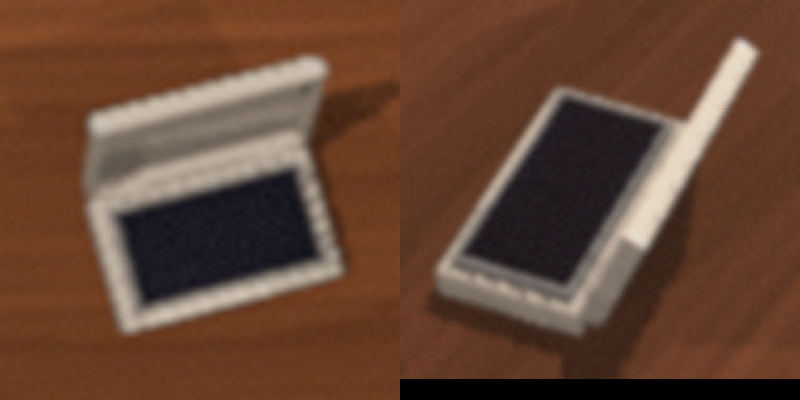

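```bash
cat > fit.py <<'E'
from h import *
from scipy.optimize import least_squares
d=load('top0'); s=load('scene0')
A=lambda p:np.array(p,float)/3.8+[190,135]-.4
B=lambda p:np.array(p,float)/5+[380,195]-.4
C=lambda p:(np.array(p,float)-[400,0])/4.21+[200,290]-.4
# pad
def padpts(p,L):
    x,y,w,th=p; c,sn=np.cos(w),np.sin(w); out=[]
    for k,sy in L:
        h=np.array([.031,0,.0145]);u=np.array([-np.cos(th),0,np.sin(th)]);n=np.array([np.sin(th),0,np.cos(th)])
        q={'f':np.array([-.031,0,.014]),'b':np.array([.031,0,.014]),'o':h+.062*u+.009*n,'i':h+.062*u}[k].copy(); q[1]=.052*sy
        out.append([x+c*q[0]-sn*q[1],y+sn*q[0]+c*q[1],q[2]])
    return out
T=[('f',-1),('f',1),('b',1),('o',1),('o',-1),('i',1),('i',-1)]; Tp=B([(343,272),(125,332),(90,200),(90,118),(318,57),(92,137),(325,75)])
S=[('f',-1),('f',1),('o',-1),('i',-1),('o',1),('i',1)]; Sp=C([(438,275),(560,88),(645,245),(623,235),(758,50),(738,38)])
f=lambda p:np.r_[(pix(d,padpts(p,T))-Tp).ravel(),(pix(s,padpts(p,S))-Sp).ravel()]
r=least_squares(f,[.55,-.25,.25,1.9],loss='soft_l1'); print('pad',r.x); print(np.round(f(r.x).reshape(-1,2),1).tolist())
# disc
def dp(p,L):
    x,y,t=p; o=[]
    for rr,tt,z in L:  # rr along outward bay dir, tt left; bay frame x->axis
        a=t+np.pi; c,sn=np.cos(a),np.sin(a); o.append([x+c*rr-sn*tt,y+sn*rr+c*tt,z])
    return o
# clip tray: quarter turn anticlockwise from bay -> its outward dir = +tt
L=[(.147,-.038,.042),(.147,.038,.042),(.025,.136,.042),(-.025,.136,.042),(.025,.046,.042),(-.025,.046,.042),(-.042,.125-.083,.06),(-.125,-.042,.06),(-.125,.042,.06)]
Lp=A([(62,360),(132,463),(400,478),(462,432),(315,358),(376,320),(392,280),(420,98),(502,205)])
L=L[:6]+L[7:];Lp=np.r_[Lp[:6],Lp[7:]]
g=lambda p:(pix(d,dp(p,L))-Lp).ravel()
r=least_squares(g,[.589,.084,-.9],loss='soft_l1'); print('disc',r.x,np.degrees(r.x[2])); print(np.round(g(r.x).reshape(-1,2),1).tolist())
print('bay',dp(r.x,[(.088,0,.02)]))
# bystanders rough
print(world(d,[(463,252),(528,240),(383,173),(449,312)],.03).round(3).tolist())
E
python3 fit.py
```

```text
pad [ 0.50242028 -0.27218562  0.23909239  1.93837992]
[[0.0, -0.2], [0.5, -0.5], [0.0, 0.1], [0.6, -0.2], [0.1, -0.0], [1.5, -0.6], [0.2, -0.3], [-0.4, -0.9], [-0.2, -1.1], [0.3, 0.1], [0.3, -0.4], [-0.0, -0.7], [-0.0, -0.4]]
disc [ 0.58825702  0.08113966 -0.97371771] -55.78991511460301
[[-1.4, 0.8], [-0.6, 1.1], [-0.9, 1.1], [1.0, 0.2], [-1.8, 0.1], [0.4, -2.6], [2.1, -2.6], [2.4, -0.9]]
bay [[np.float64(0.538780869226472), np.float64(0.15391404231571384), 0.02]]
[[0.475, -0.359, 0.03], [0.499, -0.509, 0.03], [0.662, -0.184, 0.03], [0.341, -0.319, 0.03]]
```

The pad fit is good to under a pixel: (0.502, −0.272), yaw 0.239, lid at 1.94 rad. I'll move behind the lid with the fingers shut.

Emit:
step_arm --targets '[{"travel": [0.37,0.3,0],"angular": [0,0,1],"gripper": 0},{"travel": [0.37,0.3,0],"angular": [0,0,1],"gripper": 0},{"travel": [0.37,0.3,0],"angular": [0,0,1],"gripper": 0},{"travel": [0.37,0.3,0],"angular": [0,0,1],"gripper": 0},{"travel": [0.37,0.3,0],"angular": [0,0,1],"gripper": 0},{"travel": [0.37,0.3,0],"angular": [0,0,1],"gripper": 0},{"travel": [0.37,0.3,0],"angular": [0,0,1],"gripper": 0},{"travel": [0.37,0.3,0],"angular": [0,0,1],"gripper": 0}]'

```text
t: 0.9
tool_pos: [0.3924, -0.4207, 0.2308]
tool_rot: [-2.708, -1.591, 0.001]
contact_force: [0.4, 0.4, -0.8]
opening: -0.0002
grip_force: 0.0
```

Emit:
step_arm --targets '[{"travel": [0.362,0.292,-0.05],"angular": [0,0,0.953],"gripper": 0},{"travel": [0.362,0.292,-0.05],"angular": [0,0,0.953],"gripper": 0},{"travel": [0.362,0.292,-0.05],"angular": [0,0,0.953],"gripper": 0},{"travel": [0.362,0.292,-0.05],"angular": [0,0,0.953],"gripper": 0},{"travel": [0.362,0.292,-0.05],"angular": [0,0,0.953],"gripper": 0},{"travel": [0.362,0.292,-0.05],"angular": [0,0,0.953],"gripper": 0},{"travel": [0.362,0.292,-0.05],"angular": [0,0,0.953],"gripper": 0},{"travel": [0.362,0.292,-0.05],"angular": [0,0,0.953],"gripper": 0}]'

```text
t: 1.7
tool_pos: [0.6088, -0.2472, 0.2006]
tool_rot: [-1.941, -2.469, 0.002]
contact_force: [0.5, -0.4, 0.2]
opening: -0.0001
grip_force: 0.0
```

Emit:
step_arm --targets '[{"travel": [0,0,-0.24],"angular": [0,0,0],"gripper": 0},{"travel": [0,0,-0.24],"angular": [0,0,0],"gripper": 0},{"travel": [0,0,-0.24],"angular": [0,0,0],"gripper": 0},{"travel": [0,0,-0.24],"angular": [0,0,0],"gripper": 0},{"travel": [-0.0486,-0.0118,-0.24],"angular": [0,0,0],"gripper": 0},{"travel": [-0.065,-0.0158,-0.235],"angular": [0,0,0],"gripper": 0},{"travel": [-0.077,-0.0187,-0.23],"angular": [0,0,0],"gripper": 0},{"travel": [-0.09,-0.0219,-0.222],"angular": [0,0,0],"gripper": 0},{"travel": [-0.107,-0.026,-0.22],"angular": [0,0,0],"gripper": 0},{"travel": [-0.123,-0.03,-0.22],"angular": [0,0,0],"gripper": 0}]'

```text
t: 2.7
tool_pos: [0.5357, -0.2647, 0.0707]
tool_rot: [1.939, 2.469, 0.0]
contact_force: [0.5, -0.0, 0.7]
opening: -0.0
grip_force: 0.4
```

```bash
python3 - <<'E'
from h import *
s=snap('scene','s1')
b=s['img'][270:400,170:330]; cv2.imwrite('pics/s1c.png',cv2.cvtColor(cv2.resize(b,None,fx=3,fy=3),cv2.COLOR_RGB2BGR))
print(ctrl.get_obs()['tool_pos'])
E
```

```text
[ 0.53438266 -0.2649973   0.07029524]
```

View pics/s1c.png

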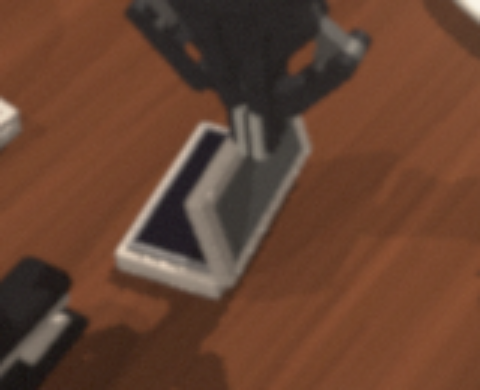

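The view shows the lid now forward of upright, being pushed by the closed fingers, with the pad not shifted. I'll finish the arc and press down.

Emit:
step_arm --targets '[{"travel": [-0.016,-0.004,-0.006],"angular": [0,0,0],"gripper": 0},{"travel": [-0.032,-0.008,-0.014],"angular": [0,0,0],"gripper": 0},{"travel": [-0.045,-0.011,-0.026],"angular": [0,0,0],"gripper": 0},{"travel": [-0.0575,-0.014,-0.041],"angular": [0,0,0],"gripper": 0},{"travel": [-0.067,-0.0164,-0.061],"angular": [0,0,0],"gripper": 0},{"travel": [-0.072,-0.0175,-0.074],"angular": [0,0,0],"gripper": 0},{"travel": [-0.072,-0.0175,-0.08],"angular": [0,0,0],"gripper": 0},{"travel": [-0.072,-0.0175,-0.082],"angular": [0,0,0],"gripper": 0}]'

```text
t: 3.55
tool_pos: [0.4916, -0.2741, 0.0234]
tool_rot: [-1.936, -2.466, 0.001]
contact_force: [-15.6, 11.3, 35.6]
opening: -0.0003
grip_force: 18.1
```

Emit:
step_arm --targets '[{"travel": [0,0,0.02],"angular": [0,0,0],"gripper": 0},{"travel": [0,0,0.22],"angular": [0,0,0],"gripper": 1},{"travel": [0,0,0.22],"angular": [0,0,0],"gripper": 1},{"travel": [0,0,0.22],"angular": [0,0,0],"gripper": 1},{"travel": [0,0,0.22],"angular": [0,0,0],"gripper": 1},{"travel": [0,0,0.22],"angular": [0,0,0],"gripper": 1},{"travel": [0,0,0.22],"angular": [0,0,0],"gripper": 1}]'

```text
t: 4.25
tool_pos: [0.4912, -0.2737, 0.1492]
tool_rot: [-1.938, -2.467, 0.0]
contact_force: [-0.1, 0.2, 0.4]
opening: 0.0848
grip_force: 0.0
```

```bash
python3 - <<'E'
from h import *
w=snap('wrist','w1'); s=snap('scene','s2')
W=np.zeros((480,760,3),np.uint8); W[:390,:520]=cv2.resize(w['img'],(520,390)); W[:240,520:]=cv2.resize(s['img'][270:400,170:300],(240,240))
cv2.imwrite('pics/w1c.png',cv2.cvtColor(W,cv2.COLOR_RGB2BGR))
print(ctrl.get_obs()['tool_pos'],pix(w,[[.5024,-.2722,.024]]))
E
```

```text
[ 0.4912504  -0.2737935   0.14937396] [[336.29264658 236.38153312]]
```

View pics/w1c.png

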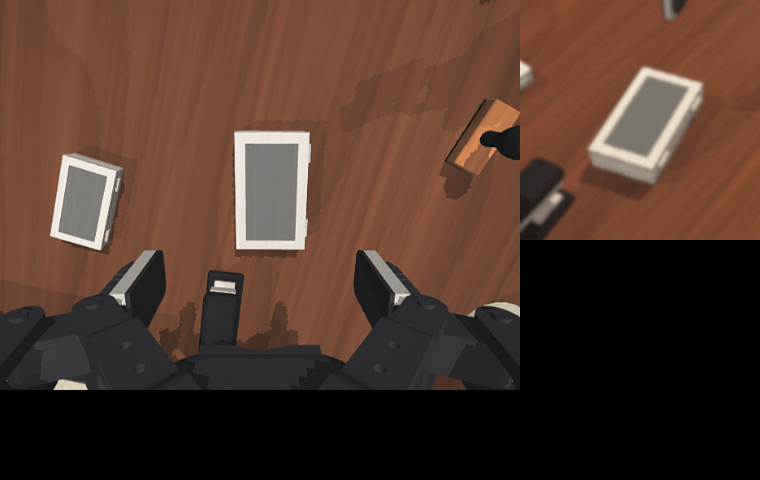

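Pad shut, corners visible around (233,131), (309,131), (305,249), (235,249) in the 520-wide view; hinge knuckles face right. Measuring pose, and the bay angle with the same data later.

```bash
python3 - <<'E'
from h import *
w=load('w1')
P=world(w,np.array([(233.5,131),(309,131),(305,249),(235,249)])*640/520,.024)[:,:2]
print(P.round(4).tolist(),P.mean(0)); e=lambda a,b:(np.degrees(np.arctan2(*(b-a)[::-1])),np.linalg.norm(b-a))
print(e(P[0],P[1]),e(P[3],P[2]),e(P[3],P[0]),e(P[2],P[1]))
# refined: threshold
g=cv2.cvtColor(w['img'],cv2.COLOR_RGB2HSV); m=((g[...,1]<70)&(g[...,2]>70)).astype(np.uint8); m[:, :270]=0;m[:,395:]=0;m[:140]=0;m[325:]=0
m=cv2.morphologyEx(m,cv2.MORPH_OPEN,np.ones((9,25)))
c=max(cv2.findContours(m,0,2)[0],key=cv2.contourArea); q=world(w,c[:,0].astype(float),.024)[:,:2]
print(cv2.minAreaRect((q*1000).astype(np.float32)))
E
```

```text
[[0.458, -0.2299], [0.5181, -0.2153], [0.5435, -0.317], [0.4819, -0.332]] [ 0.50037753 -0.27354326]
(np.float64(13.657286003563247), np.float64(0.06181108688133429)) (np.float64(13.72674136835283), np.float64(0.06342396128684116)) (np.float64(103.14861140386391), np.float64(0.10487114207895729)) (np.float64(104.0300605341474), np.float64(0.10479234298631646))
((501.09283447265625, -273.1348876953125), (64.06201934814453, 104.89282989501953), 13.414412498474121)
```

Emit:
step_arm --targets '[{"travel": [0.016,0.0,-0.08],"angular": [0,0,0],"gripper": 1},{"travel": [0.016,0.0,-0.16],"angular": [0,0,0],"gripper": 1},{"travel": [0.016,0.0,-0.21],"angular": [0,0,0],"gripper": 1},{"travel": [0.016,0.0,-0.235],"angular": [0,0,0],"gripper": 1},{"travel": [0.016,0.0,-0.243],"angular": [0,0,0],"gripper": 1},{"travel": [0.016,0.0,-0.243],"angular": [0,0,0],"gripper": 1}]' --squeeze 40

```text
t: 4.95
tool_pos: [0.5022, -0.2748, 0.0064]
tool_rot: [-1.941, -2.47, -0.0]
contact_force: [1.1, 0.5, 0.6]
opening: 0.0852
grip_force: 0.0
```

Emit:
step_arm --targets '[{"travel": [0,0,0],"angular": [0,0,0],"gripper": 0.6},{"travel": [0,0,0],"angular": [0,0,0],"gripper": 0.6},{"travel": [0,0,0],"angular": [0,0,0],"gripper": 0.6},{"travel": [0,0,0],"angular": [0,0,0],"gripper": 0.6},{"travel": [0,0,0],"angular": [0,0,0],"gripper": 0.6}]' --squeeze 40

```text
t: 5.45
tool_pos: [0.5031, -0.2759, 0.009]
tool_rot: [1.939, 2.468, -0.001]
contact_force: [-2.7, -0.4, 6.2]
opening: 0.0611
grip_force: 43.5
```

Emit:
step_arm --targets '[{"travel": [0,0,0.01],"angular": [0,0,0],"gripper": 0.6},{"travel": [0,0,0.05],"angular": [0,0,0],"gripper": 0.6},{"travel": [0,0,0.12],"angular": [0,0,0],"gripper": 0.6},{"travel": [0,0,0.2],"angular": [0,0,0],"gripper": 0.6},{"travel": [0,0,0.25],"angular": [0,0,0],"gripper": 0.6},{"travel": [0,0,0.25],"angular": [0,0,0],"gripper": 0.6},{"travel": [0,0,0.25],"angular": [0,0,0],"gripper": 0.6}]' --squeeze 50

```text
t: 6.15
tool_pos: [0.5018, -0.2744, 0.1561]
tool_rot: [1.941, 2.47, 0.0]
contact_force: [-0.2, 0.3, -4.4]
opening: 0.0607
grip_force: 55.7
```

```bash
python3 - <<'E'
from h import *
o=ctrl.get_obs(); print(o['tool_pos'],o['contact_force'],o['opening'],o['grip_force'],o['q'])
w=snap('wrist','w2'); s=snap('scene','s3')
W=np.zeros((400,800,3),np.uint8); W[:300,:400]=cv2.resize(w['img'],(400,300)); W[:400,400:]=cv2.resize(s['img'][170:400,170:400],(400,400))
cv2.imwrite('pics/w2c.png',cv2.cvtColor(W,cv2.COLOR_RGB2BGR))
E
```

```text
[ 0.5017929 -0.2743878  0.1561367] [-0.16478808  0.32856082 -4.44805538] 0.06067210160306911 55.7391993015699 [-6.30568382e-01 -1.50761441e-02  1.80974652e+00  1.39781319e-04
  1.34667473e+00 -8.69547797e-01]
```

View pics/w2c.png

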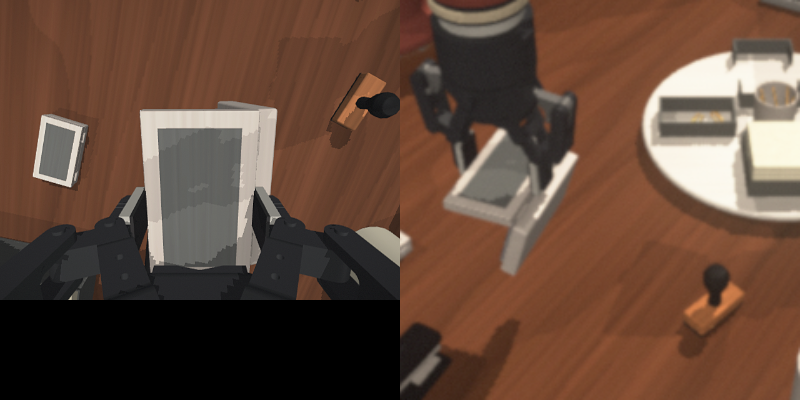

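The pad came up by its lid alone, because the grip was too high, and the base now hangs open from the hinge on the +x side. I'll measure the hang angle, then fold it shut by lowering it onto the desk along an arc.

```bash
python3 - <<'E'
from h import *
s=load('s3'); w=load('w2')
T=np.array([.5018,-.2744]); wv=.2385; c,sn=np.cos(wv),np.sin(wv)
def loc(x,y,z): return [T[0]+c*x-sn*y,T[1]+sn*x+c*y,z]
sc=lambda u:((np.array(u)-[170,170])*400/230+[400,0])
def base(ph,hz,ox,oy):
    u=np.array([-np.cos(ph),-np.sin(ph)]);n=np.array([np.sin(ph),-np.cos(ph)]);h=np.array([.031+ox,hz])
    return [loc((h+.062*u+k*n)[0],oy+y,(h+.062*u+k*n)[1]) for y in(-.052,.052) for k in(0,.0145)]
def lid(hz,ox,oy): return [loc(x+ox,y+oy,hz+.009) for x in(-.031,.031) for y in (-.052,.052)]
for hz in(.155,.16): print('lid',hz,sc(pix(s,lid(hz,-.001,.001))).round(0).tolist(), (pix(w,lid(hz,-.001,.001))*400/640).round(0).tolist())
for ph in (50,60,70,80,90): print(ph,sc(pix(s,base(np.radians(ph),.16,-.001,.001))).round(0).tolist(), (pix(w,base(np.radians(ph),.16,-.001,.001))*400/640).round(0).tolist())
E
```

```text
lid 0.155 [[440.0, 206.0], [499.0, 130.0], [507.0, 224.0], [561.0, 145.0]] [[151.0, 271.0], [141.0, 112.0], [246.0, 271.0], [255.0, 112.0]]
lid 0.16 [[439.0, 201.0], [499.0, 126.0], [507.0, 220.0], [561.0, 141.0]] [[150.0, 277.0], [139.0, 113.0], [247.0, 277.0], [257.0, 113.0]]
50 [[472.0, 255.0], [485.0, 266.0], [526.0, 177.0], [538.0, 187.0]] [[188.0, 227.0], [201.0, 221.0], [187.0, 104.0], [201.0, 103.0]]
60 [[482.0, 262.0], [496.0, 272.0], [535.0, 184.0], [548.0, 193.0]] [[199.0, 223.0], [213.0, 219.0], [199.0, 103.0], [214.0, 103.0]]
70 [[493.0, 269.0], [507.0, 277.0], [545.0, 190.0], [558.0, 197.0]] [[210.0, 221.0], [224.0, 218.0], [211.0, 103.0], [228.0, 102.0]]
80 [[504.0, 274.0], [519.0, 281.0], [555.0, 195.0], [569.0, 200.0]] [[221.0, 219.0], [236.0, 217.0], [224.0, 103.0], [241.0, 102.0]]
90 [[515.0, 278.0], [531.0, 283.0], [566.0, 198.0], [580.0, 202.0]] [[233.0, 218.0], [248.0, 218.0], [237.0, 103.0], [255.0, 103.0]]
```

Emit:
step_arm --targets '[{"travel": [-0.057,-0.014,-0.05],"angular": [0,0,0],"gripper": 0.6},{"travel": [-0.057,-0.014,-0.1],"angular": [0,0,0],"gripper": 0.6},{"travel": [-0.057,-0.014,-0.13],"angular": [0,0,0],"gripper": 0.6},{"travel": [-0.057,-0.014,-0.145],"angular": [0,0,0],"gripper": 0.6},{"travel": [-0.057,-0.014,-0.15],"angular": [0,0,0],"gripper": 0.6},{"travel": [-0.057,-0.014,-0.15],"angular": [0,0,0],"gripper": 0.6}]'

```text
t: 6.85
tool_pos: [0.4676, -0.2828, 0.0657]
tool_rot: [-1.94, -2.469, 0.0]
contact_force: [-0.3, 0.6, -3.7]
opening: 0.0608
grip_force: 56.2
```

Emit:
step_arm --targets '[{"travel": [0.003,0.001,-0.003],"angular": [0,0,0],"gripper": 0.6},{"travel": [0.006,0.0015,-0.005],"angular": [0,0,0],"gripper": 0.6},{"travel": [0.009,0.002,-0.006],"angular": [0,0,0],"gripper": 0.6}]'

```text
t: 7.15
tool_pos: [0.4739, -0.2822, 0.0635]
tool_rot: [1.94, 2.469, 0.0]
contact_force: [0.6, 0.3, -3.5]
opening: 0.0603
grip_force: 56.2
```

Emit:
step_arm --targets '[{"travel": [0.013,0.003,-0.005],"angular": [0,0,0],"gripper": 0.6},{"travel": [0.022,0.0053,-0.007],"angular": [0,0,0],"gripper": 0.6},{"travel": [0.031,0.0075,-0.0095],"angular": [0,0,0],"gripper": 0.6},{"travel": [0.039,0.0095,-0.013],"angular": [0,0,0],"gripper": 0.6}]'

```text
t: 7.55
tool_pos: [0.499, -0.276, 0.057]
tool_rot: [1.939, 2.468, 0.004]
contact_force: [0.5, 5.3, 8.5]
opening: 0.0608
grip_force: 57.4
```

Emit:
step_arm --targets '[{"travel": [0.008,0.002,-0.004],"angular": [0,0,0],"gripper": 0.6},{"travel": [0.015,0.0037,-0.0095],"angular": [0,0,0],"gripper": 0.6},{"travel": [0.0225,0.0055,-0.015],"angular": [0,0,0],"gripper": 0.6}]'

```text
t: 7.85
tool_pos: [0.5157, -0.2722, 0.0506]
tool_rot: [1.936, 2.464, 0.012]
contact_force: [5.0, 10.3, 12.8]
opening: 0.0605
grip_force: 57.7
```

```bash
python3 - <<'E'
from h import *
s=snap('scene','s4'); im=s['img'][200:400,140:340]
cv2.imwrite('pics/s4c.png',cv2.cvtColor(cv2.resize(im,(500,500)),cv2.COLOR_RGB2BGR))
E
```

```text
(no output)
```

View pics/s4c.png

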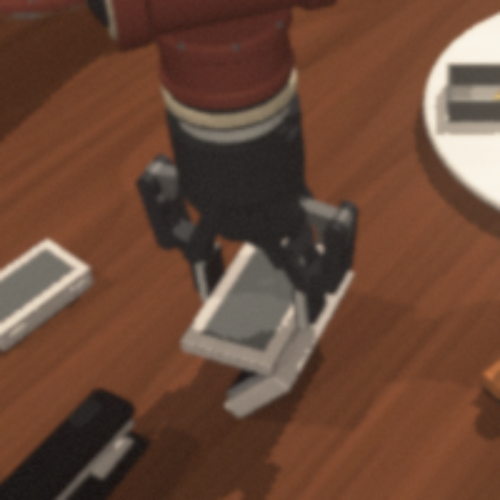

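The base is folding shut as planned, with its edge pivoting on the desk at about (260,390). I'll continue the arc.

Emit:
step_arm --targets '[{"travel": [0.006,0.0014,-0.006],"angular": [0,0,0],"gripper": 0.6},{"travel": [0.0125,0.003,-0.0125],"angular": [0,0,0],"gripper": 0.6},{"travel": [0.0185,0.0045,-0.0195],"angular": [0,0,0],"gripper": 0.6},{"travel": [0.024,0.006,-0.027],"angular": [0,0,0],"gripper": 0.6},{"travel": [0.029,0.007,-0.0345],"angular": [0,0,0],"gripper": 0.6}]'

```text
t: 8.4
tool_pos: [0.5284, -0.2689, 0.0254]
tool_rot: [1.939, 2.469, -0.0]
contact_force: [2.1, -0.8, -0.7]
opening: 0.0604
grip_force: 55.7
```

Emit:
step_arm --targets '[{"travel": [0.004,0.001,-0.008],"angular": [0,0,0],"gripper": 0.6},{"travel": [0.008,0.002,-0.016],"angular": [0,0,0],"gripper": 0.6},{"travel": [0.011,0.0027,-0.022],"angular": [0,0,0],"gripper": 0.6}]'

```text
t: 8.7
tool_pos: [0.5328, -0.2667, 0.0103]
tool_rot: [-1.939, -2.468, 0.002]
contact_force: [-1.6, -1.2, -1.7]
opening: 0.0604
grip_force: 55.6
```

Emit:
step_arm --targets '[{"travel": [0,0,-0.002],"angular": [0,0,0],"gripper": 0.6},{"travel": [0,0,-0.004],"angular": [0,0,0],"gripper": 0.6}]'

```text
t: 8.9
tool_pos: [0.5331, -0.2665, 0.0092]
tool_rot: [-1.939, -2.468, 0.001]
contact_force: [-5.2, 2.2, 5.3]
opening: 0.0605
grip_force: 56.4
```

Emit:
step_arm --targets '[{"travel": [0,0,0],"angular": [0,0,0],"gripper": 1},{"travel": [0,0,0],"angular": [0,0,0],"gripper": 1},{"travel": [0,0,0],"angular": [0,0,0],"gripper": 1},{"travel": [0,0,0.03],"angular": [0,0,0],"gripper": 1},{"travel": [0,0,0.1],"angular": [0,0,0],"gripper": 1},{"travel": [-0.016,-0.004,0.12],"angular": [0,0,0],"gripper": 0},{"travel": [-0.016,-0.004,0.12],"angular": [0,0,0],"gripper": 0},{"travel": [-0.016,-0.004,0.12],"angular": [0,0,0],"gripper": 0},{"travel": [-0.016,-0.004,0.12],"angular": [0,0,0],"gripper": 0},{"travel": [-0.016,-0.004,0.12],"angular": [0,0,0],"gripper": 0}]'

```text
t: 9.9
tool_pos: [0.5238, -0.2687, 0.0798]
tool_rot: [-1.939, -2.468, 0.0]
contact_force: [-0.4, 0.1, 0.2]
opening: 0.0122
grip_force: 0.0
```

```bash
python3 - <<'E'
from h import *
o=ctrl.get_obs(); print(o['tool_pos'],o['contact_force'],o['opening'])
s=snap('scene','s5')
E
```

```text
[ 0.52378541 -0.26874116  0.07982795] [-0.40414999  0.13146336  0.19121465] 0.012210194050798342
```

Emit:
step_arm --targets '[{"travel": [0,0,-0.04],"angular": [0,0,0],"gripper": 0},{"travel": [0,0,-0.08],"angular": [0,0,0],"gripper": 0},{"travel": [0,0,-0.088],"angular": [0,0,0],"gripper": 0},{"travel": [0,0,-0.093],"angular": [0,0,0],"gripper": 0},{"travel": [0,0,-0.096],"angular": [0,0,0],"gripper": 0}]'

```text
t: 10.45
tool_pos: [0.5249, -0.2697, 0.0244]
tool_rot: [1.94, 2.47, 0.0]
contact_force: [-0.4, 0.0, 0.5]
opening: -0.0
grip_force: 0.0
```

Emit:
step_arm --targets '[{"travel": [0,0,0.03],"angular": [0,0,0],"gripper": 0},{"travel": [-0.05,-0.012,0.1],"angular": [0,0,0],"gripper": 1},{"travel": [-0.05,-0.012,0.2],"angular": [0,0,0],"gripper": 1},{"travel": [-0.05,-0.012,0.2],"angular": [0,0,0],"gripper": 1},{"travel": [-0.05,-0.012,0.2],"angular": [0,0,0],"gripper": 1},{"travel": [-0.05,-0.012,0.2],"angular": [0,0,0],"gripper": 1},{"travel": [-0.05,-0.012,0.2],"angular": [0,0,0],"gripper": 1}]'

```text
t: 11.15
tool_pos: [0.4936, -0.2758, 0.1419]
tool_rot: [-1.938, -2.468, 0.0]
contact_force: [0.1, 0.9, -0.9]
opening: 0.0847
grip_force: 0.0
```

```bash
python3 - <<'E'
from h import *
w=snap('wrist','w3'); s=snap('scene','s6'); print(ctrl.get_obs()['tool_pos'])
W=np.zeros((480,760,3),np.uint8); W[:390,:520]=cv2.resize(w['img'],(520,390)); W[:240,520:]=cv2.resize(s['img'][250:400,170:320],(240,240))
cv2.imwrite('pics/w3c.png',cv2.cvtColor(W,cv2.COLOR_RGB2BGR))
g=cv2.cvtColor(w['img'],cv2.COLOR_RGB2HSV); m=((g[...,1]<70)&(g[...,2]>70)).astype(np.uint8); m[:140]=0;m[325:]=0
m=cv2.morphologyEx(m,cv2.MORPH_OPEN,np.ones((9,25)))
for c in cv2.findContours(m,0,2)[0]:
    if cv2.contourArea(c)<3000: continue
    q=world(w,c[:,0].astype(float),.024)[:,:2]; print(cv2.boundingRect(c),cv2.minAreaRect((q*1000).astype(np.float32)))
E
```

```text
[ 0.49359533 -0.27584137  0.14172204]
(53, 188, 91, 116) ((346.2214660644531, -320.14300537109375), (81.69796752929688, 51.589263916015625), 85.77996063232422)
(333, 155, 98, 151) ((532.4034423828125, -263.99853515625), (63.42771911621094, 104.79679870605469), 13.677923202514648)
```

The closed pad measures 63×105 mm, so it is shut, at (0.532, −0.264). Now I'll probe for the desk with the fingers nearly closed to get a lower grip.

Emit:
step_arm --targets '[{"travel": [0.064,0.019,-0.05],"angular": [0,0,0],"gripper": 0.87},{"travel": [0.064,0.019,-0.1],"angular": [0,0,0],"gripper": 0.87},{"travel": [0.064,0.019,-0.16],"angular": [0,0,0],"gripper": 0.87},{"travel": [0.064,0.019,-0.21],"angular": [0,0,0],"gripper": 0.87},{"travel": [0.064,0.019,-0.22],"angular": [0,0,0],"gripper": 0.87},{"travel": [0.064,0.019,-0.225],"angular": [0,0,0],"gripper": 0.87},{"travel": [0.064,0.019,-0.23],"angular": [0,0,0],"gripper": 0.87}]'

```text
t: 11.95
tool_pos: [0.5338, -0.2659, 0.0071]
tool_rot: [1.94, 2.469, 0.0]
contact_force: [-0.0, 0.6, 0.6]
opening: 0.0748
grip_force: 0.0
```

Emit:
step_arm --targets '[{"travel": [0,0,-0.005],"angular": [0,0,0],"gripper": 0.82},{"travel": [0,0,-0.01],"angular": [0,0,0],"gripper": 0.82},{"travel": [0,0,-0.01],"angular": [0,0,0],"gripper": 0.82}]'

```text
t: 12.25
tool_pos: [0.5331, -0.2655, 0.0005]
tool_rot: [1.941, 2.47, 0.0]
contact_force: [0.5, 0.7, 0.0]
opening: 0.0701
grip_force: 0.0
```

Emit:
step_arm --targets '[{"travel": [0,0,-0.0035],"angular": [0,0,0],"gripper": 0.8},{"travel": [0,0,-0.007],"angular": [0,0,0],"gripper": 0.8},{"travel": [0,0,-0.007],"angular": [0,0,0],"gripper": 0.8}]'

```text
t: 12.55
tool_pos: [0.5326, -0.2651, -0.0045]
tool_rot: [-1.941, -2.47, 0.0]
contact_force: [0.4, 0.8, -0.5]
opening: 0.0683
grip_force: 0.0
```

Emit:
step_arm --targets '[{"travel": [0,0,-0.002],"angular": [0,0,0],"gripper": 0.78},{"travel": [0,0,-0.004],"angular": [0,0,0],"gripper": 0.78},{"travel": [0,0,-0.004],"angular": [0,0,0],"gripper": 0.78}]'

```text
t: 12.85
tool_pos: [0.533, -0.2653, -0.0066]
tool_rot: [1.941, 2.47, 0.0]
contact_force: [-0.4, 0.0, -0.4]
opening: 0.0667
grip_force: 0.0
```

Emit:
step_arm --targets '[{"travel": [0,0,0],"angular": [0,0,0],"gripper": 0.6},{"travel": [0,0,0],"angular": [0,0,0],"gripper": 0.6},{"travel": [0,0,0],"angular": [0,0,0],"gripper": 0.6},{"travel": [0,0,0],"angular": [0,0,0],"gripper": 0.6}]' --squeeze 60

```text
t: 13.25
tool_pos: [0.5338, -0.2658, -0.0052]
tool_rot: [1.94, 2.469, 0.0]
contact_force: [0.0, 0.3, 4.9]
opening: 0.0609
grip_force: 71.2
```

Emit:
step_arm --targets '[{"travel": [0,0,0.01],"angular": [0,0,0],"gripper": 0.6},{"travel": [0,0,0.05],"angular": [0,0,0],"gripper": 0.6},{"travel": [0,0,0.08],"angular": [0,0,0],"gripper": 0.6},{"travel": [0,0,0.08],"angular": [0,0,0],"gripper": 0.6},{"travel": [0,0,0.08],"angular": [0,0,0],"gripper": 0.6}]' --squeeze 60

```text
t: 13.75
tool_pos: [0.5324, -0.2649, 0.0407]
tool_rot: [-1.94, -2.47, 0.0]
contact_force: [0.2, 0.2, -4.3]
opening: 0.0611
grip_force: 66.8
```

```bash
python3 - <<'E'
from h import *
w=snap('wrist','w4'); s=snap('scene','s7'); t=snap('top','t7'); print(ctrl.get_obs()['tool_pos'])
def cv(a): return cv2.cvtColor(a,cv2.COLOR_RGB2BGR)
W=np.zeros((600,800,3),np.uint8); W[:180,:240]=cv2.resize(cv(w['img']),(240,180)); W[200:500,:300]=cv2.resize(cv(s['img'])[230:380,170:320],(300,300)); W[:500,300:]=cv2.resize(cv(t['img'])[137:282,196:341],(500,500),interpolation=cv2.INTER_CUBIC)
cv2.imwrite('pics/w4c.png',W)
E
```

```text
[ 0.53160682 -0.26440601  0.03942775]
```

View pics/w4c.png

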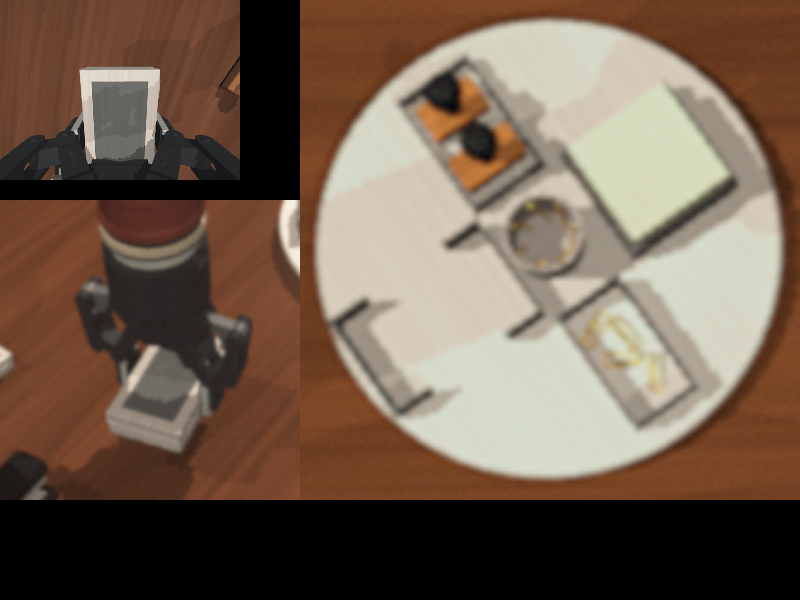

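The pad is held shut and level in the gripper. The disc shows clear wall corners, for example the bay's outer wall at (335,320) and (402,412). I'll fit its pose from these.

```bash
cat > disc.py <<'E'
from h import *
from scipy.optimize import least_squares
d=load('t7')
F=lambda p:(np.array(p,float)-[300,0]+.5)/(500/145)-.5+[196,137]
L=[(.147,-.038,.042),(.147,.038,.042),(.118,-.038,.042),(.118,.038,.042),(.058,-.038,.042),(.058,.038,.042),
(.025,.136,.042),(-.025,.136,.042),(.025,.046,.042),(-.025,.046,.042),(.029,-.136,.034),(-.029,-.136,.034),(.029,-.045,.034),(-.029,-.045,.034)]
Lp=F([(335,320),(402,412),(367,303),(432,396),(447,246),(510,334),(640,428),(694,386),(563,318),(617,280),(402,102),(467,58),(477,210),(540,163)])
def dp(p,L):
    x,y,t=p; a=t+np.pi; c,s=np.cos(a),np.sin(a)
    return [[x+c*r-s*q,y+s*r+c*q,z] for r,q,z in L]
g=lambda p:(pix(d,dp(p,L))-Lp).ravel()
r=least_squares(g,[.589,.084,-.97],loss='soft_l1'); print(r.x,np.degrees(r.x[2])); print(np.round(g(r.x).reshape(-1,2),1).tolist())
p=r.x
print('bay',dp(p,[(.088,0,0)]))
im=cv2.cvtColor(d['img'],cv2.COLOR_RGB2BGR); m=(im.min(axis=2)>130).astype(np.uint8); m[:135]=0;m[290:]=0;m[:,:190]=0;m[:,345:]=0
c=max(cv2.findContours(m,0,2)[0],key=cv2.contourArea); h=cv2.convexHull(c); P=world(d,h[:,0].astype(float),.02)
f=lambda q:np.hypot(P[:,0]-q[0],P[:,1]-q[1])-q[2]
print('rim',least_squares(f,[.59,.08,.155],loss='soft_l1',f_scale=.001).x)
E
python3 disc.py
```

```text
[ 0.58818027  0.08104835 -0.97152344] -55.66419275013275
[[-1.2, 0.8], [-1.3, 1.6], [0.3, -1.7], [0.7, -1.3], [-0.9, -0.5], [0.2, 1.1], [-0.2, 0.7], [2.4, -0.2], [-1.1, 0.1], [1.4, -1.7], [-1.3, 0.4], [0.7, -1.1], [-0.3, 0.8], [2.3, -0.1]]
bay [[np.float64(0.5385445571889218), np.float64(0.15371399846637485), 0]]
rim [0.58894764 0.08391786 0.1546952 ]
```

```bash
python3 - <<'E'
from h import *
from scipy.spatial.transform import Rotation as Ro
from scipy.optimize import least_squares
w=load('w4'); o=ctrl.get_obs()
Rt=Ro.from_rotvec(o['tool_rot']).as_matrix(); pt=o['tool_pos']
Rc=cv2.Rodrigues(np.array(w['rvec']))[0]; tc=np.array(w['tvec']).ravel()
Rct=Rc@Rt; tct=Rc@pt+tc   # tool->cam
exec(open('disc.py').read().split('g=lambda')[0].split('import least_squares')[1])
g=lambda q:(pix(d,dp([.589,.0838,q[0]],[(r*q[1],t*q[1],z) for r,t,z in L]))-Lp).ravel()
r=least_squares(g,[-.97,1],loss='soft_l1'); print(r.x,np.round(g(r.x).reshape(-1,2),1).tolist()); th=r.x[0]
a=th+np.pi; u=np.array([np.cos(a),np.sin(a),0])
dz=(a-np.pi/2)-.2385; print('bay',[.589,.0838]+.088*u[:2],'turn',dz)
Rn=Ro.from_rotvec([0,0,dz]).as_matrix()@Rt
for z in(.2,.25,.3):
  for k in(-.06,-.02,.02):
    p=np.array([.589,.0838,z])+k*u
    R=Rct@Rn.T; t=tct-R@p
    dd=dict(w,rvec=cv2.Rodrigues(R)[0],tvec=t); print(z,k,p.round(3),pix(dd,dp([.589,.0838,th],[L[0],L[1],L[4],L[5]])).round(0).tolist())
E
```

```text
[-0.96587454  0.97969986] [[-1.0, 0.3], [-1.4, 0.4], [0.2, -2.1], [0.4, -2.4], [-1.5, -0.7], [-0.7, 0.3], [-1.6, -0.9], [0.5, -1.6], [-2.2, -0.7], [-0.2, -2.3], [-1.8, 1.1], [-0.3, -0.2], [-1.1, 0.8], [1.0, 0.1]]
bay [0.5389546 0.1561841] turn 0.3664217902852
0.2 -0.06 [0.623 0.034 0.2  ] [[378.0, -94.0], [259.0, -94.0], [373.0, 58.0], [265.0, 58.0]]
0.2 -0.02 [0.6   0.067 0.2  ] [[376.0, -22.0], [262.0, -22.0], [371.0, 118.0], [267.0, 118.0]]
0.2 0.02 [0.578 0.1   0.2  ] [[374.0, 44.0], [264.0, 44.0], [369.0, 173.0], [269.0, 173.0]]
0.25 -0.06 [0.623 0.034 0.25 ] [[369.0, -58.0], [269.0, -57.0], [365.0, 69.0], [273.0, 69.0]]
0.25 -0.02 [0.6   0.067 0.25 ] [[367.0, 2.0], [271.0, 2.0], [364.0, 120.0], [274.0, 120.0]]
0.25 0.02 [0.578 0.1   0.25 ] [[365.0, 57.0], [272.0, 57.0], [362.0, 168.0], [276.0, 168.0]]
0.3 -0.06 [0.623 0.034 0.3  ] [[362.0, -31.0], [276.0, -31.0], [359.0, 77.0], [279.0, 77.0]]
0.3 -0.02 [0.6   0.067 0.3  ] [[361.0, 19.0], [277.0, 19.0], [358.0, 122.0], [280.0, 122.0]]
0.3 0.02 [0.578 0.1   0.3  ] [[360.0, 67.0], [278.0, 67.0], [357.0, 164.0], [281.0, 164.0]]
```

Emit:
step_arm --targets '[{"travel": [0,0,0.1],"angular": [0,0,0],"gripper": 0.6},{"travel": [0,0,0.2],"angular": [0,0,0],"gripper": 0.6},{"travel": [0.01,0.06,0.268],"angular": [0,0,0.1],"gripper": 0.6},{"travel": [0.02,0.14,0.268],"angular": [0,0,0.2],"gripper": 0.6},{"travel": [0.032,0.22,0.268],"angular": [0,0,0.3],"gripper": 0.6},{"travel": [0.044,0.3,0.268],"angular": [0,0,0.4],"gripper": 0.6},{"travel": [0.056,0.38,0.268],"angular": [0,0,0.466],"gripper": 0.6},{"travel": [0.068,0.46,0.268],"angular": [0,0,0.466],"gripper": 0.6},{"travel": [0.08,0.54,0.268],"angular": [0,0,0.466],"gripper": 0.6},{"travel": [0.086,0.594,0.268],"angular": [0,0,0.466],"gripper": 0.6}]'

```text
t: 14.9
tool_pos: [0.5838, 0.0941, 0.2006]
tool_rot: [-1.456, -2.781, 0.001]
contact_force: [0.0, -0.8, -4.3]
opening: 0.061
grip_force: 68.6
```

Emit:
step_arm --targets '[{"travel": [0,0,0],"angular": [0,0,0],"gripper": 0.6},{"travel": [0,0,0],"angular": [0,0,0],"gripper": 0.6},{"travel": [0,0,0],"angular": [0,0,0],"gripper": 0.6}]'

```text
t: 15.2
tool_pos: [0.5841, 0.0904, 0.2012]
tool_rot: [-1.459, -2.781, 0.002]
contact_force: [-0.3, 0.1, -2.7]
opening: 0.0609
grip_force: 68.6
```

```bash
python3 - <<'E'
from h import *
w=snap('wrist','w5'); o=ctrl.get_obs(); print(o['tool_pos'],o['tool_rot'],o['grip_force'],o['contact_force'])
im=cv2.cvtColor(w['img'],cv2.COLOR_RGB2BGR)[0:300,160:480]
cv2.imwrite('pics/w5c.png',cv2.resize(im,None,fx=2,fy=2,interpolation=cv2.INTER_CUBIC))
E
```

```text
[0.58420586 0.09002016 0.2014324 ] [-1.46060266e+00 -2.78036253e+00  1.43137772e-03] 68.6234325170517 [ 0.04209262 -0.74644559 -3.01469941]
```

View pics/w5c.png

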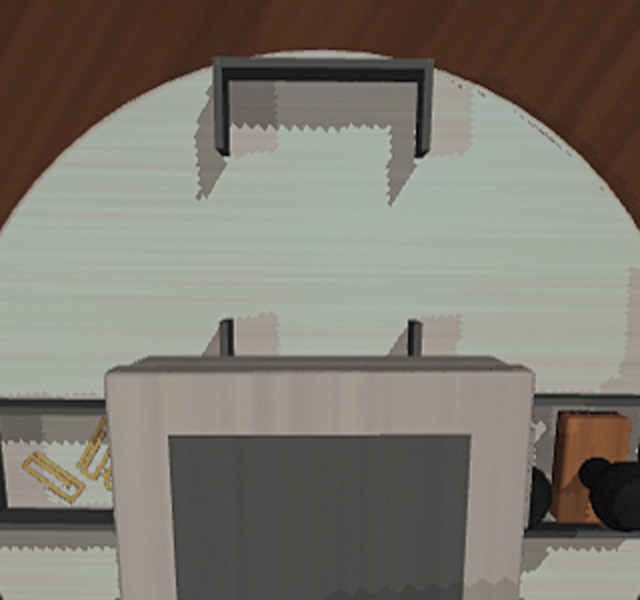

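The bay's outer wall corners are at (213,59) and (433,59), with inner stub tips at (220,320) and (422,320). The held pad's end is at (107,372) to (532,372), aligned with the bay. I'll work out the offsets from these.

```bash
cat > place.py <<'E'
from h import *
from scipy.optimize import least_squares
w=load('w5'); T=np.array([.5841,.0901,.2013]); tr=np.array([-1.4606,-2.7804])
a=np.arctan2(tr[1],tr[0]); yaw=(2*a-np.pi/2+np.pi/2)%np.pi-np.pi/2; print('tool y yaw',yaw)
F=lambda p:(np.array(p,float)+.5)/2-.5+[160,0]
def dp(p,L):
    x,y,t=p; a=t+np.pi; c,s=np.cos(a),np.sin(a)
    return [[x+c*r-s*q,y+s*r+c*q,z] for r,q,z in L]
L=[(.147,.038,.042),(.147,-.038,.042),(.118,.038,.042),(.118,-.038,.042),(.058,.038,.042),(.058,-.038,.042)]
Lp=F([(213,59),(433,59),(215.5,155),(430.5,156),(219.5,320),(422,320)])
g=lambda p:(pix(w,dp(p,L))-Lp).ravel()
r=least_squares(g,[.589,.084,-.97]); th=r.x[2]; print('disc',r.x,np.round(g(r.x).reshape(-1,2),1).tolist())
B=np.array(dp(r.x,[(.088,0,.02)])[0]); print('bay',B)
# pad: far edge corners
Pp=F([(107,372),(532,372)])
def pp(q):  # center xy offset in tool yaw frame(out, tang), z top
    c,s=np.cos(yaw+np.pi/2+q[3]),np.sin(yaw+np.pi/2+q[3])
    return [[T[0]+c*(q[0]+.052)-s*(q[1]+k),T[1]+s*(q[0]+.052)+c*(q[1]+k),q[2]] for k in(.031,-.031)]
h=lambda q:np.r_[(pix(w,pp(q))-Pp).ravel(),q[3]*.01]
q=least_squares(h,[0,0,.22,0]).x; print('pad off out,tang,ztop,yaw',q)
al=th+np.pi-np.pi/2; print('turn needed',al-yaw-q[3], 'frac',(al-yaw-q[3])/(np.pi/4))
c,s=np.cos(th+np.pi),np.sin(th+np.pi)
tgt=B[:2]-[c*q[0]-s*q[1],s*q[0]+c*q[1]]; print('target TCP',tgt,'frac',(tgt-T[:2])/.6,'z to floor: pad bottom now',q[2]-.024)
E
python3 place.py
```

```text
tool y yaw 0.6034005215530289
disc [ 0.58978141  0.081641   -0.97227547] [[-0.3, 0.3], [0.2, 0.8], [-0.2, -2.3], [-0.4, -2.2], [0.3, 1.6], [0.5, 2.1]]
bay [0.54020036 0.15434395 0.02      ]
pad off out,tang,ztop,yaw [1.53370069e-03 3.18988519e-04 2.28736793e-01 1.86425438e-04]
turn needed -0.0050660941097569355 frac -0.00645035135789241
target TCP [0.54132802 0.15325658] frac [-0.07128664  0.10526097] z to floor: pad bottom now 0.2047367926481879
```

Emit:
step_arm --targets '[{"travel": [-0.035,0.05,-0.02],"angular": [0,0,-0.006],"gripper": 0.6},{"travel": [-0.071,0.105,-0.04],"angular": [0,0,-0.006],"gripper": 0.6},{"travel": [-0.071,0.105,-0.11],"angular": [0,0,-0.006],"gripper": 0.6},{"travel": [-0.071,0.105,-0.18],"angular": [0,0,-0.006],"gripper": 0.6},{"travel": [-0.071,0.105,-0.22],"angular": [0,0,-0.006],"gripper": 0.6},{"travel": [-0.071,0.105,-0.22],"angular": [0,0,-0.006],"gripper": 0.6},{"travel": [-0.071,0.105,-0.22],"angular": [0,0,-0.006],"gripper": 0.6},{"travel": [-0.071,0.105,-0.22],"angular": [0,0,-0.006],"gripper": 0.6}]'

```text
t: 16.05
tool_pos: [0.5439, 0.1538, 0.0728]
tool_rot: [1.465, 2.775, 0.004]
contact_force: [0.7, 0.3, -3.1]
opening: 0.0608
grip_force: 68.6
```

Emit:
step_arm --targets '[{"travel": [0,0,-0.02],"angular": [0,0,0],"gripper": 0.6},{"travel": [0,0,-0.03],"angular": [0,0,0],"gripper": 0.6},{"travel": [0,0,-0.03],"angular": [0,0,0],"gripper": 0.6},{"travel": [0,0,-0.03],"angular": [0,0,0],"gripper": 0.6}]'

```text
t: 16.45
tool_pos: [0.5416, 0.1541, 0.0519]
tool_rot: [-1.465, -2.778, 0.001]
contact_force: [2.4, -0.5, -4.1]
opening: 0.0609
grip_force: 68.5
```

Emit:
step_arm --targets '[{"travel": [0,-0.001,-0.012],"angular": [0,0,0],"gripper": 0.6},{"travel": [0,-0.001,-0.024],"angular": [0,0,0],"gripper": 0.6},{"travel": [0,-0.001,-0.032],"angular": [0,0,0],"gripper": 0.6},{"travel": [0,-0.001,-0.032],"angular": [0,0,0],"gripper": 0.6}]'

```text
t: 16.85
tool_pos: [0.5409, 0.1534, 0.0316]
tool_rot: [-1.465, -2.777, 0.002]
contact_force: [-0.5, 0.3, -3.7]
opening: 0.0611
grip_force: 68.5
```

Pad bottom is below the wall tops with no contact; lowering to the floor.

Emit:
step_arm --targets '[{"travel": [0,0,-0.009],"angular": [0,0,0],"gripper": 0.6},{"travel": [0,0,-0.016],"angular": [0,0,0],"gripper": 0.6},{"travel": [0,0,-0.021],"angular": [0,0,0],"gripper": 0.6},{"travel": [0,0,-0.0235],"angular": [0,0,0],"gripper": 0.6},{"travel": [0,0,-0.0235],"angular": [0,0,0],"gripper": 0.6}]'

```text
t: 17.35
tool_pos: [0.5417, 0.1535, 0.0186]
tool_rot: [-1.465, -2.778, 0.0]
contact_force: [-0.5, -0.4, -3.4]
opening: 0.061
grip_force: 68.6
```

Emit:
step_arm --targets '[{"travel": [0,0,-0.002],"angular": [0,0,0],"gripper": 0.6},{"travel": [0,0,-0.004],"angular": [0,0,0],"gripper": 0.6},{"travel": [0,0,-0.0055],"angular": [0,0,0],"gripper": 0.6},{"travel": [0,0,-0.0055],"angular": [0,0,0],"gripper": 0.6}]'

```text
t: 17.75
tool_pos: [0.5418, 0.1535, 0.0155]
tool_rot: [-1.465, -2.779, 0.0]
contact_force: [-0.9, -0.4, -3.6]
opening: 0.061
grip_force: 68.6
```

Emit:
step_arm --targets '[{"travel": [0,0,-0.0015],"angular": [0,0,0],"gripper": 0.6},{"travel": [0,0,-0.003],"angular": [0,0,0],"gripper": 0.6},{"travel": [0,0,-0.003],"angular": [0,0,0],"gripper": 0.6}]'

```text
t: 18.05
tool_pos: [0.5422, 0.1537, 0.0148]
tool_rot: [1.466, 2.779, 0.0]
contact_force: [-3.6, -0.2, 4.5]
opening: 0.061
grip_force: 73.5
```

Floor contact made. Release slightly, then rotate about the disc axis with fingers in the cut-outs.

Emit:
step_arm --targets '[{"travel": [0,0,0.001],"angular": [0,0,0],"gripper": 0.8},{"travel": [0,0,0.003],"angular": [0,0,0],"gripper": 0.8},{"travel": [0,0,0.003],"angular": [0,0,0],"gripper": 0.8},{"travel": [0,0,0.003],"angular": [0,0,0],"gripper": 0.8}]'

```text
t: 18.45
tool_pos: [0.5421, 0.1536, 0.0157]
tool_rot: [1.465, 2.778, 0.001]
contact_force: [0.7, -0.3, -0.6]
opening: 0.0686
grip_force: 0.0
```

```bash
python3 - <<'E'
from h import *
o=ctrl.get_obs(); p=o['tool_pos']; print(p,o['tool_rot'],o['contact_force'],o['opening'])
v=p[:2]-[.5893,.083]
for k in range(1,15):
    f=.0785*k; R=np.array([[np.cos(f),-np.sin(f)],[np.sin(f),np.cos(f)]]); print(k,((R@v-v)/.6).round(4),round(f/(np.pi/4),2))
E
```

```text
[0.54213537 0.15359126 0.01573474] [1.46520792e+00 2.77843204e+00 5.44673925e-04] [ 0.67549409 -0.25730528 -0.59983042] 0.06855048125842944
1 [-0.009  -0.0065] 0.1
2 [-0.0174 -0.0137] 0.2
3 [-0.0253 -0.0216] 0.3
4 [-0.0325 -0.03  ] 0.4
5 [-0.039 -0.039] 0.5
6 [-0.0448 -0.0485] 0.6
7 [-0.0499 -0.0584] 0.7
8 [-0.0541 -0.0686] 0.8
9 [-0.0576 -0.0792] 0.9
10 [-0.0602 -0.09  ] 1.0
11 [-0.0619 -0.101 ] 1.1
12 [-0.0628 -0.112 ] 1.2
13 [-0.0628 -0.1231] 1.3
14 [-0.0619 -0.1342] 1.4
```

Emit:
step_arm --targets '[{"travel": [-0.009,-0.0065,0],"angular": [0,0,0.1],"gripper": 0.8},{"travel": [-0.0174,-0.0137,0],"angular": [0,0,0.2],"gripper": 0.8},{"travel": [-0.0253,-0.0216,0],"angular": [0,0,0.3],"gripper": 0.8},{"travel": [-0.0325,-0.03,0],"angular": [0,0,0.4],"gripper": 0.8},{"travel": [-0.039,-0.039,0],"angular": [0,0,0.5],"gripper": 0.8}]'

```text
t: 18.95
tool_pos: [0.519, 0.1305, 0.016]
tool_rot: [0.89, 3.011, 0.003]
contact_force: [1.6, 1.3, 0.2]
opening: 0.0682
grip_force: 0.9
```

Emit:
step_arm --targets '[{"travel": [-0.0058,-0.0095,0],"angular": [0,0,0.1],"gripper": 0.8},{"travel": [-0.0109,-0.0194,0],"angular": [0,0,0.2],"gripper": 0.8},{"travel": [-0.0151,-0.0296,0],"angular": [0,0,0.3],"gripper": 0.8},{"travel": [-0.0186,-0.0402,0],"angular": [0,0,0.4],"gripper": 0.8},{"travel": [-0.0212,-0.051,0],"angular": [0,0,0.5],"gripper": 0.8},{"travel": [-0.0229,-0.062,0],"angular": [0,0,0.6],"gripper": 0.8},{"travel": [-0.0238,-0.073,0],"angular": [0,0,0.7],"gripper": 0.8},{"travel": [-0.0238,-0.073,0],"angular": [0,0,0.7],"gripper": 0.8}]'

```text
t: 19.75
tool_pos: [0.5043, 0.086, 0.0157]
tool_rot: [0.045, 3.141, -0.0]
contact_force: [-0.5, -0.1, -0.2]
opening: 0.0684
grip_force: 0.0
```

```bash
cat > ang.py <<'E'
import sys
from h import *
from scipy.optimize import minimize
def wallpts():
    P=[];N=[]
    def seg(a,b,z,n):  # a,b wall centreline in (rr,tt); n: normal offset unit
        for k in np.linspace(.04,.96,60):
            p=np.array(a)*(1-k)+np.array(b)*k
            P.append([*p,z])
            for s in(1,-1): N.append([*(p+s*.005*np.array(n)),z])
    z=.042
    for t in(-.0365,.0365):
        seg((.118,t),(.1455,t),z,(0,1)); seg((.0305,t),(.058,t),z,(0,1))
    seg((.1455,-.0365),(.1455,.0365),z,(1,0))
    for t in(.0235,-.0235): seg((t,.0475),(t,.1345),z,(1,0))
    seg((-.0235,.1345),(.0235,.1345),z,(0,1))
    for t in(.0275,-.0275): seg((t,-.0465),(t,-.1345),.034,(1,0))
    seg((-.0275,-.1345),(.0275,-.1345),.034,(0,1))
    return np.array(P),np.array(N)
P,N=wallpts()
def tow(p,Q):
    a=p[2]+np.pi;c,s=np.cos(a),np.sin(a); return np.c_[p[0]+c*Q[:,0]-s*Q[:,1],p[1]+s*Q[:,0]+c*Q[:,1],Q[:,2]]
def fit(d,p0,mask=None):
    g=cv2.GaussianBlur(cv2.cvtColor(d['img'],cv2.COLOR_RGB2GRAY),(0,0),.7).astype(np.float32)
    def smp(Q):
        u=pix(d,Q).astype(np.float32); return cv2.remap(g,u[:,0].reshape(-1,1),u[:,1].reshape(-1,1),1,borderMode=cv2.BORDER_CONSTANT,borderValue=128).ravel()
    f=lambda p:np.minimum(smp(tow(p,P)),110).mean()-.0*0-np.minimum(smp(tow(p,N)),110).mean()
    best=min(((f([p0[0]+x,p0[1]+y,p0[2]+t]),x,y,t) for x in np.arange(-.006,.0061,.002) for y in np.arange(-.006,.0061,.002) for t in np.arange(-.2,.2,.01)))
    q=np.array(p0)+best[1:]
    r=minimize(f,q,method='Nelder-Mead',options=dict(initial_simplex=[q,q+[.001,0,0],q+[0,.001,0],q+[0,0,.008]]))
    return r.x,r.fun
E
python3 - <<'E'
from ang import *
print('t7',fit(load('t7'),[.589,.083,-.97])); print('w5',fit(load('w5'),[.589,.083,-.97]))
o=ctrl.get_obs(); print(o['tool_pos'],o['tool_rot'],o['contact_force'])
t=snap('top','t8'); print('t8',fit(t,[.589,.083,-.1]))
E
```

```text
t7 (array([ 0.58533868,  0.08247608, -0.97969947]), np.float64(-7.186729431152344))
w5 (array([ 0.59267559,  0.08108205, -0.93405402]), np.float64(-17.28618621826172))
[0.50428551 0.08595362 0.01567586] [ 4.54852760e-02  3.14093133e+00 -2.48929722e-04] [-0.4938136  -0.07977357 -0.20699566]
t8 (array([ 0.58841385,  0.07678945, -0.05631623]), np.float64(-5.381629943847656))
```

Emit:
step_arm --targets '[{"travel": [0,0,0.02],"angular": [0,0,0],"gripper": 0.83},{"travel": [0,0,0.08],"angular": [0,0,0],"gripper": 0.83},{"travel": [0,0,0.16],"angular": [0,0,0],"gripper": 0.9},{"travel": [0.03,0,0.24],"angular": [0,0,0],"gripper": 0.9},{"travel": [0.06,0,0.32],"angular": [0,0,0],"gripper": 0.9},{"travel": [0.1,0,0.4],"angular": [0,0,0],"gripper": 0.9},{"travel": [0.125,0,0.45],"angular": [0,0,0],"gripper": 0.9},{"travel": [0.125,0,0.45],"angular": [0,0,0],"gripper": 0.9},{"travel": [0.125,0,0.45],"angular": [0,0,0],"gripper": 0.9}]'

```text
t: 20.7
tool_pos: [0.5797, 0.0866, 0.2873]
tool_rot: [0.045, 3.139, 0.0]
contact_force: [0.2, 0.4, -1.0]
opening: 0.0769
grip_force: 0.0
```

```bash
cat > meas.py <<'E'
import sys
from ang import *
fn=sys.argv[1]; w=snap('wrist',fn)
print('tool',ctrl.get_obs()['tool_pos']); print('wall fit',fit(w,[.589,.083,-.02]))
# rectify at z=.042 for walls, 0.5mm/px
def rect(d,z,x0=.41,x1=.77,y0=-.08,y1=.25,s=2000):
    X,Y=np.meshgrid(np.arange(x0,x1,1/s),np.arange(y0,y1,1/s),indexing='ij')
    u=pix(d,np.c_[X.ravel(),Y.ravel(),np.full(X.size,z)]).astype(np.float32).reshape(*X.shape,2)
    return cv2.remap(d['img'],u[...,0],u[...,1],1)
# Hough/LSD lines near the axes
g=cv2.cvtColor(rect(w,.042),cv2.COLOR_RGB2GRAY)
l=cv2.createLineSegmentDetector().detect(g)[0][:,0]
dx=l[:,3]-l[:,1]; dy=l[:,2]-l[:,0]; n=np.hypot(dx,dy); a=np.arctan2(dy,dx)
a=(a+np.pi/4)%(np.pi/2)-np.pi/4
for i in np.argsort(-n)[:22]: print(int(n[i]/2),'mm ang',round(float(np.degrees(a[i])),2),'mid x,y',(.41+(l[i,1]+l[i,3])/4000).round(3),(-.08+(l[i,0]+l[i,2])/4000).round(3),'along','x' if abs(dx[i])>abs(dy[i]) else 'y')
E
python3 meas.py w6
```

```text
tool [0.578695   0.08657901 0.2852234 ]
wall fit (array([ 0.58662093,  0.08090519, -0.07073389]), np.float64(-21.7825927734375))
97 mm ang -3.73 mid x,y 0.555 -0.009 along y
96 mm ang -3.68 mid x,y 0.622 0.07 along y
89 mm ang -3.81 mid x,y 0.607 -0.01 along y
88 mm ang -3.69 mid x,y 0.621 0.168 along y
87 mm ang -3.76 mid x,y 0.563 0.171 along y
86 mm ang -1.78 mid x,y 0.502 0.107 along x
86 mm ang -3.84 mid x,y 0.668 0.034 along x
85 mm ang -1.77 mid x,y 0.501 0.063 along x
80 mm ang -3.79 mid x,y 0.629 0.079 along y
78 mm ang -3.72 mid x,y 0.6 -0.007 along y
75 mm ang -3.78 mid x,y 0.64 0.079 along y
75 mm ang -3.78 mid x,y 0.675 0.036 along x
74 mm ang -3.81 mid x,y 0.68 0.115 along x
73 mm ang 32.98 mid x,y 0.721 0.223 along x
71 mm ang -3.28 mid x,y 0.559 0.082 along y
70 mm ang -36.27 mid x,y 0.711 -0.059 along x
69 mm ang -2.67 mid x,y 0.449 0.09 along y
68 mm ang -3.74 mid x,y 0.443 0.091 along y
66 mm ang -3.75 mid x,y 0.683 0.118 along x
54 mm ang -3.78 mid x,y 0.589 0.126 along x
53 mm ang -3.74 mid x,y 0.588 0.125 along x
48 mm ang -1.63 mid x,y 0.718 0.195 along x
```

Line segments give the disc angle as −3.77°, very consistently, and the pad lies in the bay. I'll go back in and push another 3.8°.

Emit:
step_arm --targets '[{"travel": [-0.04,0,-0.08],"angular": [0,0,0],"gripper": 0.83},{"travel": [-0.08,0,-0.16],"angular": [0,0,0],"gripper": 0.83},{"travel": [-0.12,0,-0.24],"angular": [0,0,0],"gripper": 0.83},{"travel": [-0.125,0,-0.31],"angular": [0,0,0],"gripper": 0.83},{"travel": [-0.125,0,-0.37],"angular": [0,0,0],"gripper": 0.83},{"travel": [-0.125,0,-0.38],"angular": [0,0,0],"gripper": 0.83},{"travel": [-0.125,0,-0.38],"angular": [0,0,0],"gripper": 0.83},{"travel": [-0.125,0,-0.41],"angular": [0,0,0],"gripper": 0.83},{"travel": [-0.125,0,-0.44],"angular": [0,0,0],"gripper": 0.81},{"travel": [-0.125,0,-0.448],"angular": [0,0,0],"gripper": 0.8}]'

```text
t: 21.75
tool_pos: [0.505, 0.0864, 0.0177]
tool_rot: [0.044, 3.14, 0.0]
contact_force: [0.1, -0.1, -0.1]
opening: 0.068
grip_force: 0.0
```

Emit:
step_arm --targets '[{"travel": [0,0,0],"angular": [0,0,0],"gripper": 0.8},{"travel": [0,-0.003,0],"angular": [0,0,0.03],"gripper": 0.8},{"travel": [0,-0.006,0],"angular": [0,0,0.055],"gripper": 0.8},{"travel": [0,-0.0093,0],"angular": [0,0,0.084],"gripper": 0.8},{"travel": [0,-0.0093,0],"angular": [0,0,0.084],"gripper": 0.8},{"travel": [0,-0.0093,0],"angular": [0,0,0.084],"gripper": 0.8}]'

```text
t: 22.35
tool_pos: [0.5042, 0.0806, 0.0169]
tool_rot: [-0.059, 3.141, -0.0]
contact_force: [-0.2, -0.3, 0.2]
opening: 0.0682
grip_force: 0.0
```

Emit:
step_arm --targets '[{"travel": [0,0,0.02],"angular": [0,0,0],"gripper": 0.83},{"travel": [0,0,0.08],"angular": [0,0,0],"gripper": 0.83},{"travel": [0,0,0.16],"angular": [0,0,0],"gripper": 0.9},{"travel": [0.03,0,0.24],"angular": [0,0,0],"gripper": 0.9},{"travel": [0.06,0,0.32],"angular": [0,0,0],"gripper": 0.9},{"travel": [0.1,0,0.4],"angular": [0,0,0],"gripper": 0.9},{"travel": [0.125,0,0.45],"angular": [0,0,0],"gripper": 0.9},{"travel": [0.125,0,0.45],"angular": [0,0,0],"gripper": 0.9},{"travel": [0.125,0,0.45],"angular": [0,0,0],"gripper": 0.9}]'

```text
t: 23.25
tool_pos: [0.5796, 0.0807, 0.2884]
tool_rot: [-0.059, 3.139, -0.0]
contact_force: [-0.3, 0.1, -0.8]
opening: 0.0771
grip_force: 0.0
```

```bash
python3 meas.py w7
```

```text
tool [0.57859908 0.08078374 0.28632485]
wall fit (array([ 0.58662027,  0.07912321, -0.03421659]), np.float64(-22.658546447753906))
95 mm ang -1.72 mid x,y 0.623 0.072 along y
92 mm ang -1.8 mid x,y 0.56 0.168 along y
90 mm ang -1.9 mid x,y 0.668 0.037 along x
89 mm ang -1.74 mid x,y 0.61 -0.01 along y
88 mm ang -1.66 mid x,y 0.618 0.169 along y
88 mm ang -1.71 mid x,y 0.559 -0.006 along y
86 mm ang 0.19 mid x,y 0.502 0.104 along x
85 mm ang 0.17 mid x,y 0.501 0.06 along x
80 mm ang -1.71 mid x,y 0.629 0.08 along y
78 mm ang -1.79 mid x,y 0.681 0.119 along x
78 mm ang -1.69 mid x,y 0.603 -0.007 along y
76 mm ang -1.84 mid x,y 0.64 0.08 along y
74 mm ang -1.75 mid x,y 0.676 0.04 along x
74 mm ang -1.47 mid x,y 0.559 0.08 along y
74 mm ang 36.73 mid x,y 0.712 0.227 along x
73 mm ang -32.54 mid x,y 0.722 -0.057 along x
68 mm ang -1.8 mid x,y 0.443 0.086 along y
66 mm ang -1.2 mid x,y 0.554 0.082 along y
65 mm ang 0.78 mid x,y 0.482 0.051 along x
65 mm ang -1.11 mid x,y 0.448 0.086 along y
65 mm ang -1.76 mid x,y 0.672 0.121 along x
52 mm ang -1.73 mid x,y 0.587 0.124 along x
```

Emit:
step_arm --targets '[{"travel": [-0.04,0,-0.08],"angular": [0,0,0],"gripper": 0.83},{"travel": [-0.08,0,-0.16],"angular": [0,0,0],"gripper": 0.83},{"travel": [-0.12,0,-0.24],"angular": [0,0,0],"gripper": 0.83},{"travel": [-0.125,0,-0.31],"angular": [0,0,0],"gripper": 0.83},{"travel": [-0.125,0.002,-0.37],"angular": [0,0,0],"gripper": 0.83},{"travel": [-0.125,0.002,-0.38],"angular": [0,0,0],"gripper": 0.83},{"travel": [-0.125,0.002,-0.38],"angular": [0,0,0],"gripper": 0.83},{"travel": [-0.125,0.002,-0.41],"angular": [0,0,0],"gripper": 0.83},{"travel": [-0.125,0.002,-0.44],"angular": [0,0,0],"gripper": 0.81},{"travel": [-0.125,0.001,-0.448],"angular": [0,0,0],"gripper": 0.8}]'

```text
t: 24.3
tool_pos: [0.505, 0.0814, 0.0189]
tool_rot: [-0.06, 3.14, -0.0]
contact_force: [-0.4, 0.7, -0.2]
opening: 0.0683
grip_force: 0.0
```

Emit:
step_arm --targets '[{"travel": [0,-0.001,0],"angular": [0,0,0],"gripper": 0.8},{"travel": [0,-0.0025,0],"angular": [0,0,0],"gripper": 0.8},{"travel": [0,-0.004,0],"angular": [0,0,0],"gripper": 0.8},{"travel": [0,-0.0057,0],"angular": [0,0,0],"gripper": 0.8},{"travel": [0,-0.0057,0],"angular": [0,0,0],"gripper": 0.8},{"travel": [0,-0.0057,0],"angular": [0,0,0],"gripper": 0.8}]'

```text
t: 24.9
tool_pos: [0.5046, 0.0779, 0.0184]
tool_rot: [-0.059, 3.14, -0.0]
contact_force: [0.3, 0.8, 1.4]
opening: 0.0683
grip_force: 0.3
```

Emit:
step_arm --targets '[{"travel": [0,0,0.02],"angular": [0,0,0],"gripper": 0.83},{"travel": [0,0,0.08],"angular": [0,0,0],"gripper": 0.83},{"travel": [0,0,0.16],"angular": [0,0,0],"gripper": 0.9},{"travel": [0.03,0,0.24],"angular": [0,0,0],"gripper": 0.9},{"travel": [0.06,0,0.32],"angular": [0,0,0],"gripper": 0.9},{"travel": [0.1,0,0.4],"angular": [0,0,0],"gripper": 0.9},{"travel": [0.125,0,0.45],"angular": [0,0,0],"gripper": 0.9},{"travel": [0.125,0,0.45],"angular": [0,0,0],"gripper": 0.9},{"travel": [0.125,0,0.45],"angular": [0,0,0],"gripper": 0.9}]'

```text
t: 25.8
tool_pos: [0.5796, 0.0778, 0.2896]
tool_rot: [-0.059, 3.139, -0.0]
contact_force: [-0.7, -1.3, -0.9]
opening: 0.0765
grip_force: 0.0
```

```bash
python3 meas.py w8
```

```text
tool [0.57860355 0.07783877 0.28752313]
wall fit (array([ 0.58666393,  0.07922057, -0.00967574]), np.float64(-22.843963623046875))
98 mm ang -0.19 mid x,y 0.561 -0.012 along y
91 mm ang -0.38 mid x,y 0.558 0.167 along y
90 mm ang -0.3 mid x,y 0.613 -0.01 along y
88 mm ang -0.27 mid x,y 0.616 0.17 along y
87 mm ang -0.48 mid x,y 0.669 0.039 along x
86 mm ang 1.59 mid x,y 0.501 0.102 along x
85 mm ang 1.51 mid x,y 0.502 0.058 along x
81 mm ang -0.36 mid x,y 0.629 0.081 along y
79 mm ang -0.28 mid x,y 0.623 0.081 along y
79 mm ang -0.3 mid x,y 0.605 -0.007 along y
76 mm ang -0.35 mid x,y 0.64 0.082 along y
74 mm ang -0.36 mid x,y 0.678 0.121 along x
74 mm ang -0.32 mid x,y 0.676 0.042 along x
73 mm ang -32.5 mid x,y 0.723 -0.06 along x
73 mm ang 36.74 mid x,y 0.712 0.224 along x
71 mm ang -0.32 mid x,y 0.679 0.123 along x
71 mm ang -0.21 mid x,y 0.559 0.08 along y
68 mm ang -0.3 mid x,y 0.665 0.014 along x
68 mm ang -0.44 mid x,y 0.443 0.083 along y
66 mm ang 0.05 mid x,y 0.448 0.082 along y
66 mm ang 0.43 mid x,y 0.554 0.081 along y
65 mm ang 2.14 mid x,y 0.484 0.049 along x
```

```bash
cat > win.py <<'E'
from h import *
def rect(d,z,x0,x1,y0,y1,s=2000):
    X,Y=np.meshgrid(np.arange(x0,x1,1/s),np.arange(y0,y1,1/s),indexing='ij')
    u=pix(d,np.c_[X.ravel(),Y.ravel(),np.full(X.size,z)]).astype(np.float32).reshape(*X.shape,2)
    return cv2.remap(d['img'],u[...,0],u[...,1],1)
for fn,z,c in(('w3',.024,(.532,-.264)),('w8',.044,(.501,.080))):
    r=rect(load(fn),z,c[0]-.075,c[0]+.075,c[1]-.075,c[1]+.075); h=cv2.cvtColor(r,cv2.COLOR_RGB2HSV)
    g=cv2.cvtColor(r,cv2.COLOR_RGB2GRAY); print(fn,'centre gray',g[150,150],r[150,150])
    m=((abs(g.astype(int)-int(np.median(g[130:170,130:170])))<22)&(h[...,1]<60)).astype(np.uint8)
    m=cv2.morphologyEx(m,cv2.MORPH_OPEN,np.ones((7,7))); n,lab,st,ce=cv2.connectedComponentsWithStats(m)
    k=lab[150,150]; cs=cv2.findContours((lab==k).astype(np.uint8),0,2)[0]; q=cv2.minAreaRect(max(cs,key=cv2.contourArea)); print(' window mm',np.array(q[1])/2,q[2],'centre',c[0]-.075+q[0][1]/2000,c[1]-.075+q[0][0]/2000)
# bystander check: before/after top image diff near each object
a=load('top0')['img']; b=snap('top','t9')['img']; dd=cv2.absdiff(a,b).max(2)
for n,(x,y,w_,h_) in dict(stapler=(455,228,80,36),stamp=(365,160,36,24),calc=(100,212,60,78),decoy=(425,295,48,32)).items(): print(n,(dd[y:y+h_,x:x+w_]>40).mean().round(3))
E
python3 win.py
```

```text
w3 centre gray 122 [123 122 117]
 window mm [44.02315903 85.96638489] 76.47683715820312 centre 0.5326885833740235 -0.2644419860839844
w8 centre gray 87 [87 87 84]
 window mm [85.54881287 43.67795563] 88.53119659423828 centre 0.5012087783813477 0.08010791015625
stapler 0.009
stamp 0.0
calc 0.0
decoy 0.093
```

```bash
python3 -c "
from h import *
print(ctrl.finish_job())"
```

```text
the job is handed in; nothing more can be done
None
```

The job is handed in: the pad is shut and lying flat in its bay, which faces the front edge to within about 0.3° by the last wrist-camera measurement. On the first lift I had only the lid, so the base swung open; I set the pad back on the desk, shut it and gripped it lower before placing it.

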